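Hold the lid as a roof over the sugar ramekin

ROBOT

A 6-joint arm with a two-finger parallel gripper is mounted at the origin on the work surface. World frame = base frame: x ahead of the robot, y to its left, z up, the work surface at z = 0. Lengths are in m, angles in degrees, forces in N, time in s.
With the tool pointing down it reaches from about 0.35 to 0.875 m from the base axis. Payload 4.2 kg.
Tool frame: the origin (TCP) lies midway between the tips of the shut fingers; the grasp point (between the pads) lies 19 mm behind it; z points along the fingers, y is the line along which they close (so a half turn about z gives the same grasp; the last joint's range is limited). The gripper opens to 87 mm and grips with 3 to 60 N. Pads are 19 mm wide; open, the fingers measure 117 mm over their backs; the gripper's body (75 mm by 190 mm) begins 51 mm behind the grasp point.
Start: joints at [79.332, 22.042, 0.453, 0, -68.411, -14.817], TCP at [0.269, 0.564, 0.223] pointing down, gripper open.
Joint ranges: [-179.83, 179.83], [-69.29, 118.12], [-61.27, 80.66], [-181.25, 117.63], [-171.15, -9.14], [-177.46, 177.46]. Speed limits (degrees/s): [159.86, 159.86, 180, 180, 180, 180].

INTERFACE

Orientations are given as [roll, pitch, yaw] about the fixed x, y, z axes, in that order (R = Rz(yaw) Ry(pitch) Rx(roll)).
In Python, from workcell import env gives the robot as it stands. Calls block until the motion is done:
- env.goto(position, orientation): joint-space move of the TCP to a pose.
- env.move_straight(position, rotation=None, rate=0.15, force_limit=None): straight line of the TCP; rotation=None keeps the orientation; rate is the mean speed in m/s. With force_limit (N) it stops when the force on the tool has changed by that much, and returns True; else False.
- env.set_joints(angles): joint-space move.
- env.gripper_to(opening, grasp_force=None): opening from 0.0 (shut) to 1.0 (fully open); grasp_force is the grip in N (None keeps the last); returns when the fingers have stopped.
- env.dwell(seconds).
- env.inverse_kinematics(position, orientation): joint angles nearest the present ones, or None.
- env.read_state(): the state.
- env.grab_frame(name): name is "scene" or "top"; returns a dict with "image" (384x512x3 uint8, blue, green, red), "fx", "fy", "cx", "cy" (pixels), "D" ([k1, k2, p1, p2, k3] as OpenCV has them; the pictures are not rectified), "position" and "orientation" of the camera in the world. Camera axes: x right, y up, looking along -z (the intrinsics and any distortion apply to the point x, -y, -z); pixel columns grow to the right and rows downward; lengths in m; the calibration is good to about 2 mm. A picture is of the moment at which its call begins. There is no depth.
A pose or a line that the arm cannot do raises env.Unreachable and nothing moves.
- env.close_job(): hands the job in; it is judged then, once.
Trained networks look in a picture, given as the dict that the camera call returned (one of the last four; its "shot" number tells which), for a name from the list of things; names that differ only in an ending like _2 or _b are one class to them, and where a whole thing is asked for, a point or a joint stands for the part that bears it (a point fixed in the world has none). Each returns a list of dicts, best first, with "score" (0 to 1); they miss things now and then, are a little off and sometimes report something else, mostly with a low value. They report only what shows in the picture. A call takes as long as a camera call.
- env.search_frame(picture, thing): "xyz" ([x, y, z] in m, in world coordinates, good to about 4 mm: the middle of the surface that is visible of it).
- env.trace(picture, thing): "mask" (384x512 bool, what is visible of it).
The state is a dict: "clock": time; "joint_positions": joint angles; "qvel": joint speeds; "joint_torque": joint torques, N m; "position": TCP position; "tool_rot": TCP orientation; "force": force on the tool from outside, world axes, zero at the start; "wrist_torque": the same for the moment, N m; "opening": opening from 0.0 (shut) to 1.0 (fully open); "finger_force": force on a finger pad.
Only numpy, scipy, OpenCV 4.12 (cv2) and the standard library are available. Lean on these libraries where they do the work, as an engineer would, in place of code of your own. Each camera call takes 0.05 s, during which the arm holds its last target. There are 200 camera calls.

TASK

I am about to dust the cupboards, so keep the dust off the sugar cubes: pick up the red lid by its grip, carry it over the row of spice jars without disturbing them, and hold it level over the oval glass ramekin, centred and turned the same way so that it covers the rim all round, with about a centimetre of air in between. The rim has just been washed and is wet, so never let the lid touch the ramekin, and do not shift the ramekin. Finish while still holding the lid there, still: do not put it down or let go.

Things in the scene. Friction and masses are not known exactly. Their poses are not given: they have to be found in the camera images.
- lid: Stiff red oval lid, flat on the counter: plate 140 mm long (x axis), 104 mm wide (y), 6 mm thick, 90 to 180 g, with an upright bar grip in the middle: 56 mm along x, 14 mm along y, from 6 to 40 mm above the underside. Origin: centre of the underside, z up. Same after a half turn. It starts on either side of the jar row, the ramekin on the other.
- ramekin: Oval clear glass ramekin with white sugar cubes inside, below its rim: 120 mm long (x axis) by 84 mm wide (y axis), rim 48 mm above its underside, walls 4 mm. Origin at the centre of its underside, z up. Stands loose on the counter (220 to 360 g). It looks the same after a half turn.
- tray: Fixed narrow pale wooden tray that holds the row of spice jars, lying between lid and ramekin: 380 mm long (its x axis, pointing roughly away from the robot), 70 mm wide (y), walls 30 mm high, floor 5 mm thick. Origin at the centre of its underside. The jars standing in it reach at most 113 mm above the counter.
- jar0: Round closed spice jar, brown, 95 mm tall, 48 mm across, standing upright on the tray's 5 mm floor; origin at the centre of its underside, z up. Loose bystander (about 160 g).
- jar1: Round closed spice jar, ochre, 108 mm tall, 48 mm across, standing upright on the tray's 5 mm floor; origin at the centre of its underside, z up. Loose bystander (about 160 g).
- jar2: Round closed spice jar, olive green, 100 mm tall, 48 mm across, standing upright on the tray's 5 mm floor; origin at the centre of its underside, z up. Loose bystander (about 160 g).
- jar3: Round closed spice jar, dark red, 108 mm tall, 48 mm across, standing upright on the tray's 5 mm floor; origin at the centre of its underside, z up. Loose bystander (about 160 g).

How it is judged (in metres and radians):
On the way:
1. the lid, held by the fingers, passes over the row of jars (y of lid in the frame of tray between -0.05 and 0.05 m and x of lid in the frame of tray between -0.21 and 0.21 m and z of lid in the frame of tray above 0.113 m and contact force between the fingers and lid above 0.5 N), for 0.04 s.
At the end, for the whole second after the job is handed in: The fingers hold the lid still, underside 3 to 20 mm above the ramekin's rim, centred within 10 mm, long axes parallel within 0.12 rad, level within 0.1 rad, not touching it; the ramekin is untouched and within 10 mm, every jar upright and within 12 mm, of its start (z of lid in the frame of ramekin between 0.051 and 0.068 m and horizontal distance between lid and ramekin below 0.01 m and angle between the x axis of lid and the x axis of ramekin, either way round below 0.12 rad and angle between each of lid, jar0, jar1, jar2, jar3's own z axis and vertical below 0.1 rad and contact force between each of lid, the arm and ramekin below 0.05 N and linear speed of lid below 0.02 m/s and contact force between the fingers and lid above 1 N and distance of ramekin from where it was at the start of the episode below 0.01 m and angle between ramekin's own z axis and vertical below 0.05 rad and distance of each of jar0, jar1, jar2, jar3 from where it was at the start of the episode below 0.012 m); the arm keeps its last pose, push and grip.
It fails at once if the lid touches the ramekin (contact force between lid and ramekin above 0.3 N).
It fails at once if the ramekin is shifted or tipped (distance of ramekin from where it was at the start of the episode above 0.01 m or angle between ramekin's own z axis and vertical above 0.15 rad).
It fails at once if a spice jar is disturbed (distance of any of jar0, jar1, jar2, jar3 from where it was at the start of the episode above 0.012 m or angle between any of jar0, jar1, jar2, jar3's own z axis and vertical above 0.2 rad).
It also fails if it takes over 43 s, if anything falls off the work surface, if the arm or the gripper's body presses on something with over 40 N, if the wrist force passes 120 N, or if a joint passes its speed limit or range.

## Working session

There is one attempt and no reset: what is moved stays moved. The work goes in short steps, each a Python script; the robot and the scene stay as the last script left them, time stands still between calls to the robot, and variables do not carry over. Pictures are saved under pics/ and viewed, at most 10 in all, crops included, and the job is handed in when it is done.

```bash
mkdir -p pics; ls
cat > h.py <<'E'
import numpy as np, cv2
from scipy.spatial.transform import Rotation as R
from workcell import env
def Rc(f):
    o=np.array(f["orientation"],float)
    return R.from_euler('xyz',o,degrees=True).as_matrix() if o.size==3 else (R.from_quat(o).as_matrix() if o.size==4 else o)
def K(f): return np.array([[f["fx"],0,f["cx"]],[0,f["fy"],f["cy"]],[0,0,1.]])
def topl(f,uv,z):
    p=cv2.undistortPoints(np.array(uv,float).reshape(-1,1,2),K(f),np.array(f["D"],float)).reshape(-1,2)
    d=np.c_[p[:,0],-p[:,1],-np.ones(len(p))]@Rc(f).T
    c=np.array(f["position"]); return c+d*((z-c[2])/d[:,2])[:,None]
def proj(f,P):
    q=(np.array(P,float)-f["position"])@Rc(f); q=q*[1,-1,-1]
    return cv2.projectPoints(q.reshape(-1,1,3),np.zeros(3),np.zeros(3),K(f),np.array(f["D"],float))[0].reshape(-1,2)
E
python3 - <<'E'
from h import *
for n in ("scene","top"):
    f=env.grab_frame(n); cv2.imwrite(f"pics/{n}0.png",f["image"])
    print(n,f["position"],f["orientation"],f["fx"],f["D"])
    for t in ("lid","ramekin","tray","jar0","jar1","jar2","jar3"):
        s=env.search_frame(f,t); print(t,[(np.round(a["xyz"],3).tolist(),round(a["score"],2)) for a in s[:2]])
        if n=="top" or t in("lid","ramekin"):
            for a in env.trace(f,t)[:1]:
                m=a["mask"].astype(np.uint8); np.save(f"pics/{n}_{t}.npy",m)
                ys,xs=np.nonzero(m); print("   mask",m.sum(),xs.min(),xs.max(),ys.min(),ys.max(),round(a["score"],2))
print(env.read_state())
E
```

```text
pics
workcell.py
scene [1.06601019 0.11943452 0.72106557] [ 38.75236538   0.42422098 101.83779882] 362.41465133139496 [-0.09919545  0.          0.          0.          0.        ]
lid []
   mask 1214 136 174 149 186 0.85
ramekin [([0.436, 0.237, 0.017], 0.72)]
tray [([0.623, -0.008, 0.012], 0.94), ([0.626, -0.009, 0.076], 0.67)]
jar0 [([0.387, -0.03, 0.09], 0.91), ([0.464, -0.028, 0.089], 0.76)]
jar1 [([0.387, -0.03, 0.09], 0.91), ([0.464, -0.028, 0.089], 0.76)]
jar2 [([0.387, -0.03, 0.09], 0.91), ([0.464, -0.028, 0.089], 0.76)]
jar3 [([0.387, -0.03, 0.09], 0.91), ([0.464, -0.028, 0.089], 0.76)]
top [0.38719338 0.00162677 1.23678019] [  5.74491078  -1.0168452  -91.26343684] 461.755053772325 [-0.03151736  0.          0.          0.          0.        ]
lid [([0.478, -0.288, 0.006], 0.59)]
   mask 1646 337 380 184 232 0.64
ramekin [([0.436, 0.238, 0.009], 0.8)]
   mask 1376 143 180 204 248 0.69
tray [([0.483, -0.024, 0.003], 0.79)]
   mask 2655 241 284 133 276 0.59
jar0 [([0.602, -0.016, 0.105], 0.93), ([0.442, -0.034, 0.114], 0.7)]
   mask 350 248 266 147 170 0.83
jar1 [([0.602, -0.01
[... 276 characters left out ...]
 170 0.83
{'clock': 1.25, 'joint_positions': array([ 7.93313967e+01,  2.20433725e+01,  4.50626591e-01, -4.36997846e-04,
       -6.84086773e+01, -1.48173454e+01]), 'qvel': array([ 0.05913153,  0.03196646,  0.03937266, -0.00829409,  0.00635144,
       -0.09841862]), 'joint_torque': array([ 6.28044927e-04, -3.90479243e+01,  1.87623739e+01,  4.22437146e+00,
        1.54448999e-02, -2.12263546e-05]), 'position': array([0.2688906 , 0.56417592, 0.2225174 ]), 'tool_rot': array([ 1.79998520e+02,  2.88471454e-05, -2.54861095e+01]), 'force': array([-0.13920357,  0.51423043,  0.01981487]), 'wrist_torque': array([ 0.05078047, -0.00235321, -0.02527264]), 'finger_force': 0.0, 'opening': 0.9943209539363832}
```

View pics/top0.png

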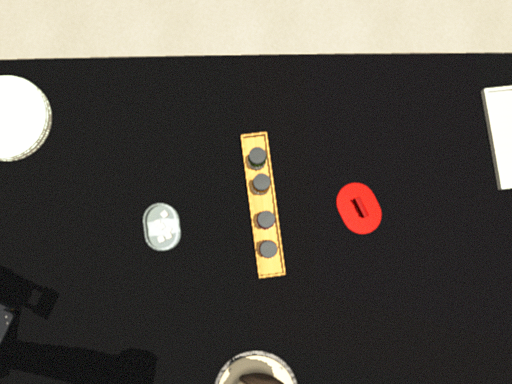

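View pics/scene0.png

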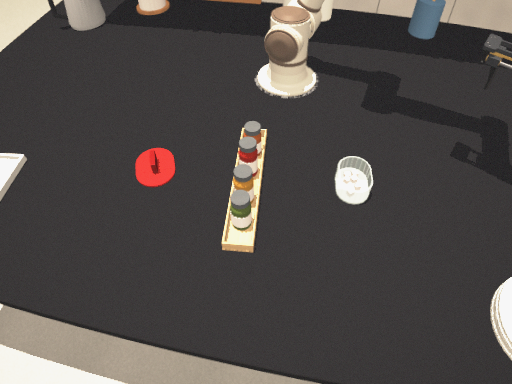

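Top view: the lid is at about (359,208), the ramekin at (162,227), and the tray with four jars between them at about (263,205). The scene view shows the lid at (155,167) and the ramekin at (354,180). Next I'll fit silhouette models to the masks from both cameras.

```bash
cat > fit.py <<'E'
from h import *
from scipy.optimize import minimize
def outline(L,W,stad,n=60):
    t=np.linspace(0,2*np.pi,n,endpoint=False); c,s=np.cos(t),np.sin(t)
    if stad: return np.c_[np.sign(c.round(9))*(L-W)/2+c*W/2, s*W/2]
    return np.c_[c*L/2,s*W/2]
def pts(p,L,W,zs,stad):
    o=outline(L,W,stad); a=p[2]; r=np.array([[np.cos(a),-np.sin(a)],[np.sin(a),np.cos(a)]])
    xy=o@r.T+p[:2]; return [np.c_[xy,np.full(len(xy),z)] for z in zs]
S=8
def cost(p,views,L,W,zs,stad):
    tot=0
    for f,m,(x0,y0) in views:
        q=np.vstack([proj(f,P) for P in pts(p,L,W,zs,stad)])
        h=cv2.convexHull(((q-[x0-.5,y0-.5])*S).astype(np.float32))
        im=np.zeros((m.shape[0]*S,m.shape[1]*S),np.uint8); cv2.fillPoly(im,[np.round(h).astype(np.int32)],1)
        cov=cv2.resize(im.astype(np.float32),m.shape[::-1],interpolation=cv2.INTER_AREA)
        tot+=np.abs(cov-m).sum()/m.sum()
    return tot
def crop(f,m):
    ys,xs=np.nonzero(m); x0,x1,y0,y1=xs.min()-10,xs.max()+11,ys.min()-10,ys.max()+11
    return (f,m[y0:y1,x0:x1].astype(np.float32),(x0,y0))
def fit(views,L,W,zs,p0,stad):
    best=None
    for a in np.radians([0,45,90,135]):
        r=minimize(cost,[*p0,a],args=(views,L,W,zs,stad),method='Nelder-Mead',options=dict(initial_simplex=np.array([[*p0,a],[p0[0]+.02,p0[1],a],[p0[0],p0[1]+.02,a],[*p0,a+.4]]),xatol=1e-4,fatol=1e-4,maxiter=150))
        if best is None or r.fun<best.fun: best=r
    return best
E
cat > run1.py <<'E'
from fit import *
F={n:env.grab_frame(n) for n in("scene","top")}
mk={}
for n,f in F.items():
    for t in("lid","ramekin"):
        m=np.load(f"pics/{n}_{t}.npy")
        if t=="lid":
            b,g,r=[f["image"][...,i].astype(int) for i in range(3)]
            m2=((r>70)&(g<r*.5)&(b<r*.5)).astype(np.uint8); lim=cv2.dilate(m,np.ones((9,9)))
            m=m2*lim
        m=cv2.morphologyEx(m.astype(np.uint8),cv2.MORPH_CLOSE,np.ones((9,9))); mk[n,t]=m
for t,L,W,zs,p0 in(("lid",.14,.104,(0,.006),(.478,-.288)),("ramekin",.12,.084,(0,.048),(.436,.237))):
    for st in(0,1):
        for vs in(("top",),("scene",),("top","scene")):
            r=fit([crop(F[n],mk[n,t]) for n in vs],L,W,zs,p0,st); print(t,st,vs,np.round(r.x[:2],4),round(np.degrees(r.x[2])%180,1),round(r.fun,3))
# tray from top: rim corners
m=np.load("pics/top_tray.npy"); b,g,r=[F["top"]["image"][...,i].astype(int) for i in range(3)]
m=((r>120)&(b<r*.75)&(g>r*.5)).astype(np.uint8); m[:120]=0;m[290:]=0;m[:,:230]=0;m[:,300:]=0
q=cv2.boxPoints(cv2.minAreaRect(cv2.findNonZero(m))); print("tray",topl(F["top"],q,.03).round(3).tolist())
E
python3 run1.py
```

```text
Traceback (most recent call last):
  File "run1.py", line 6, in <module>
    m=np.load(f"pics/{n}_{t}.npy")
FileNotFoundError: [Errno 2] No such file or directory: 'pics/scene_ramekin.npy'
```

```bash
python3 - <<'E'
from h import *
for k in range(4):
    f=env.grab_frame("scene")
    a=env.trace(f,"ramekin")
    if a:
        print([(x["score"],x["mask"].sum()) for x in a]); np.save("pics/scene_ramekin.npy",a[0]["mask"].astype(np.uint8)); break
E
python3 run1.py
python3 - <<'E'
import numpy as np,cv2
im=cv2.imread("pics/scene0.png"); t=cv2.imread("pics/top0.png")
for n,i in(("scene",im),("top",t)):
    m=np.load(f"pics/{n}_ramekin.npy"); c,_=cv2.findContours(m,0,1); cv2.drawContours(i,c,-1,(0,0,255),1)
a=cv2.resize(im[140:220,310:400],None,fx=4,fy=4,interpolation=0); b=cv2.resize(t[190:270,115:205],None,fx=4,fy=4,interpolation=0)
cv2.imwrite("pics/ram.png",np.hstack([a,b]))
E
```

```text
[(0.95, np.int64(1519)), (0.5, np.int64(322))]
lid 0 ('top',) [ 0.4744 -0.2881] 24.7 0.143
lid 0 ('scene',) [ 0.4787 -0.2868] 25.8 0.091
lid 0 ('top', 'scene') [ 0.4784 -0.2872] 22.3 0.235
lid 1 ('top',) [ 0.4751 -0.2895] 25.0 0.084
lid 1 ('scene',) [ 0.4779 -0.2863] 25.6 0.036
lid 1 ('top', 'scene') [ 0.4777 -0.2867] 23.8 0.124
ramekin 0 ('top',) [0.4374 0.2351] 9.3 0.065
ramekin 0 ('scene',) [0.4374 0.2368] 17.2 0.075
ramekin 0 ('top', 'scene') [0.438 0.236] 14.0 0.153
ramekin 1 ('top',) [0.4376 0.2351] 10.0 0.043
ramekin 1 ('scene',) [0.4375 0.2369] 7.2 0.028
ramekin 1 ('top', 'scene') [0.4376 0.2361] 8.7 0.085
tray [[0.678, 0.028, 0.03], [0.687, -0.048, 0.03], [0.304, -0.087, 0.03], [0.296, -0.013, 0.03]]
```

View pics/ram.png

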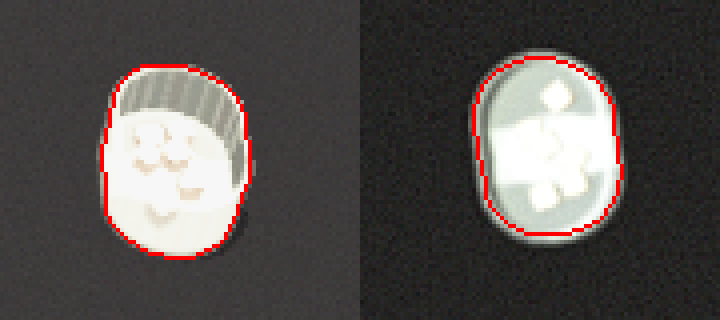

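The crops show that the traced outlines follow the ramekin rim and base in both views, and the stadium model fits best. That puts the ramekin at (0.4376, 0.236) with yaw about 8.7°, and the lid at (0.477, -0.288) with yaw about 25°. Now I'll grasp the lid.

Run:
```python
from h import *
env.gripper_to(1.0)
env.move_straight([.269,.564,.28],rate=.2)
p=[.477,-.2875]; yaw=-155
print(env.inverse_kinematics([*p,.2],[180,0,yaw]),env.inverse_kinematics([*p,.2],[180,0,25]))
env.goto([*p,.28],[180,0,yaw])
env.move_straight([*p,.07],rate=.15)
print(env.move_straight([*p,.012],rate=.05,force_limit=8))
env.gripper_to(0.0,25)
s=env.read_state(); print(s["opening"],s["finger_force"],s["position"],s["clock"])
env.move_straight([*p,.06],rate=.06)
f=env.grab_frame("scene"); t=env.grab_frame("top"); cv2.imwrite("pics/g.png",np.hstack([cv2.resize(f["image"][80:230,60:260],None,fx=2,fy=2),cv2.resize(t["image"][130:280,280:480],None,fx=2,fy=2)]))
s=env.read_state(); print(s["opening"],s["finger_force"],s["position"],s["tool_rot"],s["force"],s["wrist_torque"],s["clock"])
```

```text
[-14.40457305  16.45157519 -11.22392645   0.         -62.32449836
 -50.59542695] [-14.40457305  16.45157519 -11.22392645   0.         -62.32449836
 129.40457305]
False
0.16388888103824018 24.998296787962317 [ 0.47699981 -0.28749428  0.01200376] 9.3
0.16151360996123013 24.99851115513593 [ 0.47664686 -0.28739055  0.05948445] [ 1.79956589e+02 -4.74648582e-02 -1.55003943e+02] [ 0.30463599  0.2848422  -1.2791195 ] [ 0.04894613 -0.12278531  0.02193805] 10.35
```

View pics/g.png

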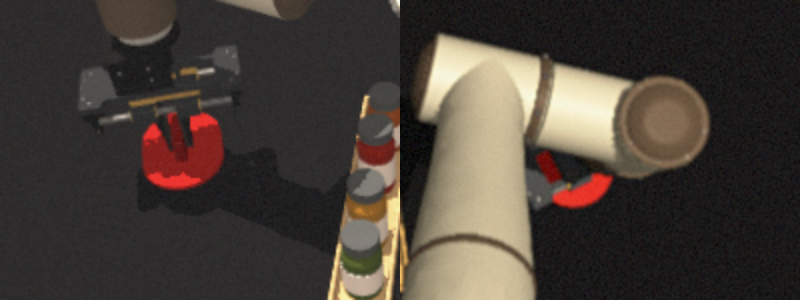

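The bar is held: 14 mm opening and 25 N at the pads. The picture shows the lid hanging level from the fingers, clear of the counter. Next I'll carry it over the jars and look again high above the ramekin.

```bash
cat > look.py <<'E'
from fit import *
def look(name,zl):
    f=env.grab_frame("scene"); im=f["image"]
    b,g,r=[im[...,i].astype(int) for i in range(3)]
    m=((r>70)&(g<r*.5)&(b<r*.5)).astype(np.uint8)
    s=env.read_state(); p=s["position"][:2]; a=np.radians(s["tool_rot"][2])
    c=proj(f,[[*p,zl]])[0]; w=np.zeros_like(m); cv2.circle(w,tuple(int(v) for v in c),65,1,-1); m*=w
    m=cv2.morphologyEx(m,cv2.MORPH_CLOSE,np.ones((15,15)))
    out=im.copy()
    for P,col in((np.vstack(pts([*p,a],.14,.104,(zl,zl+.006),1)),(0,255,0)),(pts([.4376,.236,np.radians(8.7)],.12,.084,(.048,),1)[0],(255,255,0))):
        cv2.polylines(out,[cv2.convexHull(proj(f,P).astype(np.float32)).round().astype(int)],1,col,1)
    x0,y0=int(c[0])-75,max(int(c[1])-75,0); cv2.imwrite(f"pics/{name}.png",cv2.resize(out[y0:y0+150,x0:x0+150],None,fx=4,fy=4,interpolation=0))
    q=fit([crop(f,m)],.14,.104,(zl,zl+.006),p,1)
    print("tcp",p.round(4),"lid fit",q.x[:2].round(4),np.degrees(q.x[2])%180,q.fun,s["tool_rot"].round(2),s["position"][2],s["finger_force"],s["clock"])
E
python3 - <<'E'
from look import *
env.move_straight([.477,-.2875,.23],rate=.12)
env.move_straight([.457,-.03,.23],[180,0,-163],rate=.12)
env.move_straight([.4376,.236,.23],[180,0,-171.3],rate=.12)
env.dwell(.3); look("a",.218)
E
```

```text
tcp [0.4376 0.2359] lid fit [0.44   0.2361] 8.927478298633828 0.04034195467829704 [ 180.      0.   -171.31] 0.23003692755139038 24.99846167396754 16.9417
```

View pics/a.png

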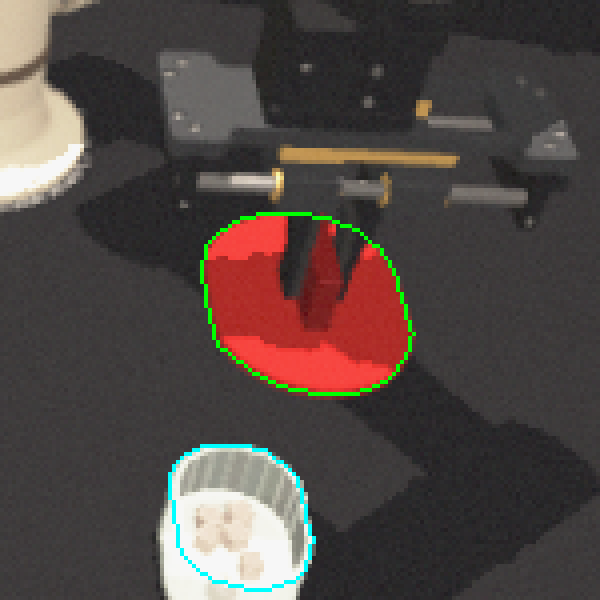

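The predicted lid outline (green) and ramekin rim (cyan) both lie on the picture edges. The lid is level and about 2 mm ahead of the TCP in x. Lowering now, with a 1 mm correction.

Run:
```python
from look import *
env.move_straight([.4365,.236,.11],rate=.08)
print(env.move_straight([.4365,.236,.071],rate=.03,force_limit=4))
env.dwell(.4); look("b",.059)
```

```text
False
tcp [0.4365 0.236 ] lid fit [0.4375 0.2364] 11.412892499637096 0.09998929500579834 [ 180.     0.  -171.3] 0.0710213165915335 24.998515876941383 20.4917
```

View pics/b.png

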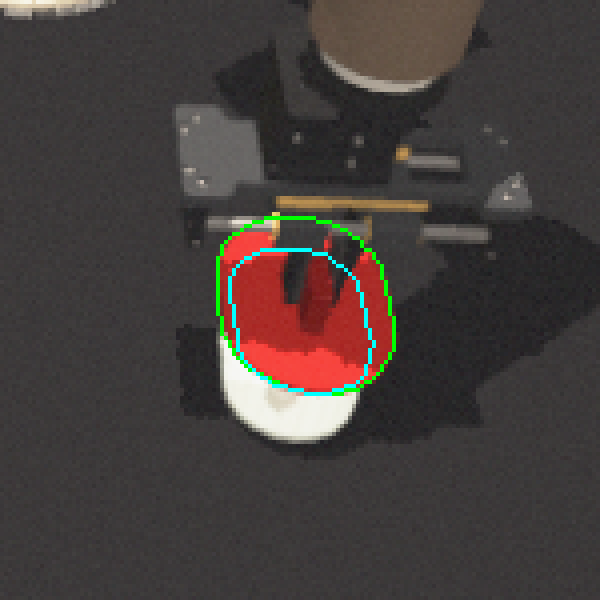

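The lid outline sits where expected, level and covering the rim, and no contact was felt. The far side is partly hidden by the gripper. Handing in.

```bash
python3 -c "
from workcell import env
print(env.close_job())"
```

```text
the job is handed in; nothing more can be done
None
```

I handed the job in with the arm still holding the red lid level over the ramekin, about 11 mm above its rim and within about 2 mm of centre by the camera fit; no contact was felt on the way down, and the judge's result was not shown.

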